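# Part a gluing form with the opening wedge

### The job

Using only the wooden wedge from the tool stand, part the two press-fit halves of the gluing form evenly: push it down into the pockets at the two ends of the seam in turn, first about half-way at one end, then fully at the other, then fully at the first, never letting one end get more than 8 mm wider than the other, until the halves are parallel again (ends equal within 3 mm) and at least 10 mm apart. Then put the wedge back upright in its slot, and leave the chisel in the other slot alone.

Things in the scene. Friction and masses are not known exactly. Their poses are not given: they have to be found in the camera images.
- wedge: Pale wood wedge, tip down in a slot of the stand. Origin: mid tip edge; z up it, x its thickness, y its width. Blade z 0 to 80 mm: 28 wide, 3 thick at the tip growing evenly on both faces to 20.6; collar 44 x 54 (x, y) z 80 to 88, resting on the stand; rectangular grip block 24 x 32 (x, y) z 88 to 148. About 0.15 kg. Stand: dark wood, 80 x 200 x 90 high, two slots 28 x 38 right through, 90 apart.
- chisel: Bystander in the stand's other slot (which of the two varies): short chisel with steel blade, round steel collar 49 mm wide and turned round wooden handle about 30 mm thick, its top 160 mm above the bench. Origin: middle of its cutting edge, z up.
- near_half: Robot-side half of the pale wooden form: block 180 long (y) x 46 x 84 mm high, on a 12 mm board fixed to the bench. Origin: at its underside (12 mm above the bench), mid-length, in the seam plane; x across the seam towards the far half, y along it, z up. Closed, both halves' origins coincide; their distance is the parting. Each half gives way to the wedge, pivots about its other end, stays put.
- far_half: Mirror-image half beyond the seam, same origin and axes. In the seam, pockets at y = +60 and -60 mm, 40 long (y): 24 wide at the top, sloping to a 6 mm throat 12 mm down, then 6 wide to the board. Wedge goes in upright, its x along this x. Tip 26 mm below the top starts parting that end; each 10 mm more adds 2.2 mm; collar on top: 12 mm. Push 5 to 20 N.
Not all that is in view belongs to the job. What is shaped like the wedge but blue or pink is not meant.

How it is judged (in metres and radians):
On the way, in this order (a step that is already met when the one before it is completed fails the run):
1. one end of the seam is opened some millimetres ahead of the other, with the wedge (angle between the y axis of near_half and the y axis of far_half, either way round above 0.015 rad and (contact force between wedge and near_half above 0.5 N or contact force between wedge and far_half above 0.5 N)).
2. the halves are parted by 9.5 mm or more and parallel within 0.028 rad (3 mm from end to end) (horizontal distance between near_half and far_half above 0.0095 m and angle between the y axis of near_half and the y axis of far_half, either way round below 0.028 rad), for 0.1 s.
At the end, for the whole second after the job is handed in: The halves are at least 9.5 mm apart at their middles and parallel within 0.028 rad (3 mm from end to end); the wedge stands upright (within 0.15 rad), at rest in the slot it came from (within 20 mm); the chisel is within 20 mm of its start (all of step 2 and distance of each of wedge, chisel from where it was at the start of the episode below 0.02 m and angle between wedge's own z axis and vertical below 0.15 rad and linear speed of wedge below 0.03 m/s); the robot touches nothing.
It fails at once if one end gets more than 9 mm wider than the other (0.075 rad between the halves): the dowels would split the wood (angle between the y axis of near_half and the y axis of far_half, either way round above 0.075 rad).
It fails at once if the fingers or the arm push on the form instead of the wedge (over 5 N) (contact force between any of the fingers, the arm and near_half above 5 N or contact force between any of the fingers, the arm and far_half above 5 N).
It fails at once if the chisel is pulled out or displaced by more than 40 mm (distance of chisel from where it was at the start of the episode above 0.04 m).
It also fails if it takes over 64 s, if anything falls off the work surface, if the arm or the gripper's body presses on something with over 40 N, if the wrist force passes 120 N, or if a joint passes its speed limit or range.

### The arm

A 6-joint arm with a two-finger parallel gripper is mounted at the origin on the work surface. World frame = base frame: x ahead of the robot, y to its left, z up, the work surface at z = 0. Lengths are in mm, angles in rad, forces in N, time in s.
With the tool pointing down it reaches from about 325 to 850 mm from the base axis. Payload 4.4 kg.
Tool frame: the origin (TCP) lies midway between the tips of the shut fingers; the grasp point (between the pads) lies 19 mm behind it (grip_depth is the distance from the TCP to the grasp point, in mm); z points along the fingers, y is the line along which they close (so a half turn about z gives the same grasp; the last joint's range is limited). The gripper opens to 94 mm and grips with 3 to 60 N. Pads are 16 mm wide; open, the fingers measure 119 mm over their backs; the gripper's body (75 mm by 177 mm) begins 78 mm behind the grasp point.
Start: joints at [-1.315, 0.207, 1.542, -0, 1.393, -0.15], TCP at [226.972, -528.31, 205.447] pointing down, gripper open.
Joint ranges: [-2.73, 2.73], [-0.86, 2.22], [0.23, 2.46], [-1.11, 4.25], [0.08, 2.63], [-2.82, 2.82]. Speed limits (rad/s): [2.79, 2.79, 3.14, 3.14, 3.14, 3.14].

### API

Orientations are given as a rotation vector (axis times angle).
In Python, from plant import * gives the robot as it stands.
- The arm moves only by the tool drive_tool, never from a script. Its argument "targets" is a list of rows, each an object of numbers: "x", "y", "z": the shift along the tool's x, y, z in m; "ax", "ay", "az": the turn, a rotation vector about the tool's x, y, z in rad; "claw": the opening in per cent of the stroke, from 0 (shut) to 100 (fully open). A call has 1 to 5 rows; each row shifts and turns the commanded pose from where the row before left it, along the tool's axes as they then stand; what a row does not reach is not made up. A row lasts 1/8 s, in which the tool goes at most 62.5 mm and 10.7 degrees, less where a joint would pass 70% of its speed; a pose out of reach is approached as far as the arm can. A call is refused whole if a number of a shift passes 0.0625 or a number of a turn 0.188, either way. A call with a gripper value outside its range is refused whole. The fingers move at their own pace and stop on an object; "squeeze" is the grip in N (left out, the last holds). Time passes only in rows, so rows that do not move let the fingers close. It gives the time, the measured TCP pose, the force, the opening and the grip force at its end, in the units of the state.
- read_state(): the state, without advancing time (a new reading comes with each control period).
- snapshot(name): name is "scene" or "top" or "wrist"; returns the picture (400x640x3 uint8, blue, green, red); there is no depth.
- camera_params(name): a dict with "camera_matrix" (3x3 intrinsics, pixels), "extrinsics" (4x4, takes a point from camera to world coordinates). Camera axes: x right, y down, z forward; pixel columns grow to the right and rows downward; lengths in mm; the calibration is good to about 2 mm. The wrist camera is an equidistant fisheye: a pixel r from the principal point sees the ray r / f radians off the axis. A picture is of the moment at which its call begins: read the wrist's pose just before it. camera_params takes no time and is no camera call; for the wrist camera it gives the pose at the moment of the call.
- hand_in(): hands the job in; it is judged then, once.
Trained networks look in the newest picture that a camera, given by its name, has taken for a name from the list of things; names that differ only in an ending like _2 or _b are one class to them, and where a whole thing is asked for, a point or a joint stands for the part that bears it (a point fixed in the world has none). Each returns a list of dicts, best first, with "p" (0 to 1); they miss things now and then, are a little off and sometimes report something else, mostly with a low value. They report only what shows in the picture. A call takes as long as a camera call. They do not tell look-alikes from the thing itself.
- spot_in(camera, thing): "location" ([row, column] in pixels, amid what is visible of it).
- cut_out(camera, thing): "mask" (400x640 bool, what is visible of it) and "location" ([row, column] in pixels, amid what is visible of it).
The state is a dict: "clock": time; "joint_positions": joint angles; "qvel": joint speeds; "joint_efforts": joint torques, N m; "tool_pos": TCP position; "tcp_rot": TCP orientation; "contact_force": force on the tool from outside, world axes, zero at the start; "wrist_torque": the same for the moment, N m; "width": finger opening in mm; "grip_force": force on a finger pad.
Only numpy, scipy, OpenCV 4.12 (cv2) and the standard library are available. Lean on these libraries where they do the work, as an engineer would, in place of code of your own. Each camera call takes 0.05 s, during which the arm holds its last target. There are 200 camera calls.

## Working session

There is one attempt and no reset: what is moved stays moved. The work goes in short steps, Python scripts to look and compute and a tool call to move; the robot and the scene stay as the last step left them, time stands still between calls to the robot, and variables do not carry over. Pictures are saved under pics/ and viewed, at most 10 in all, crops included, and the job is handed in when it is done.

Besides the shell and the picture viewer there is one more tool, called as name([rows], argument=value, ...), one row to a line, values as JSON. drive_tool: Moves the arm, as the interface text tells. Its arguments: {"type":"object","properties":{"targets":{"type":"array"},"squeeze":{"type":"number"}},"required":["targets"]}

```bash
ls; mkdir -p pics; python3 - <<'E'
from plant import *
import cv2,numpy as np
for c in("scene","top"):
    im=snapshot(c);cv2.imwrite(f"pics/{c}0.png",im)
    p=camera_params(c);print(c,np.round(p["camera_matrix"],1).tolist(),np.round(p["extrinsics"],3).tolist())
    for t in("wedge","chisel","near_half","far_half"):
        print(t,[(np.round(d["location"]).tolist(),round(d["p"],2)) for d in spot_in(c,t)][:4])
s=read_state();print(s)
E
```

```text
pics
scene [[412.1, 0.0, 319.1], [0.0, 412.1, 199.8], [0.0, 0.0, 1.0]] [[0.484, 0.614, -0.623, 929.039], [0.875, -0.329, 0.355, -295.874], [0.013, -0.717, -0.697, 544.042], [0.0, 0.0, 0.0, 1.0]]
wedge [([336.0, 266.0], 0.77), ([189.0, 272.0], 0.76), ([168.0, 218.0], 0.72), ([216.0, 331.0], 0.65)]
chisel [([211.0, 215.0], 0.87)]
near_half [([153.0, 441.0], 0.58)]
far_half [([183.0, 463.0], 0.61)]
top [[451.3, 0.0, 324.2], [0.0, 451.3, 197.5], [0.0, 0.0, 1.0]] [[0.009, -0.982, 0.188, 357.079], [-1.0, -0.01, -0.004, -21.311], [0.006, -0.188, -0.982, 827.29], [0.0, 0.0, 0.0, 1.0]]
wedge [([204.0, 387.0], 0.9), ([336.0, 404.0], 0.8), ([220.0, 334.0], 0.71), ([121.0, 433.0], 0.6)]
chisel [([198.0, 445.0], 0.65)]
near_half [([180.0, 185.0], 0.66)]
far_half [([152.0, 194.0], 0.65)]
{'clock': 0.5, 'joint_positions': array([-1.31550956e+00,  2.06599590e-01,  1.54155235e+00,  3.54669637e-05,
        1.39349358e+00, -1.50493400e-01]), 'qvel': array([ 0.00128789, -0.0001148 , -0.00029106, -0.0023646 ,  0.00109667,
        0.00075092]), 'joint_efforts': array([ 2.05486367e-04, -3.70485342e+01, -2.81436110e+01,  6.98576379e-02,
        2.88027583e-02, -3.29621309e-05]), 'tool_pos': array([ 226.97178251, -528.28438402,  205.42202818]), 'tcp_rot': array([-3.07710177e+00, -6.33013343e-01, -5.04122941e-05]), 'contact_force': array([-0.30295356,  1.29899419, -0.06715769]), 'wrist_torque': array([-0.03722586, -0.03596895, -0.02021026]), 'grip_force': 0.0, 'width': 94.25149517191703}
```

View pics/scene0.png

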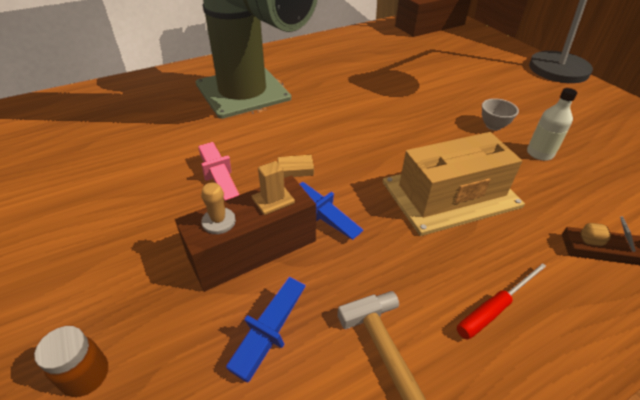

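View pics/top0.png

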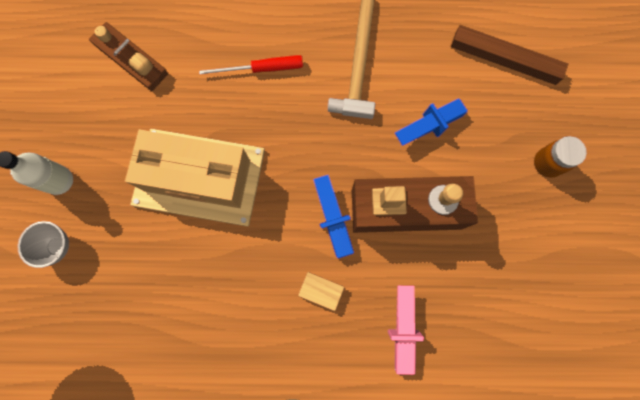

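The pale wedge stands in the stand at top (200,390) / scene (189,272). The blue ones at top (215,333) and (122,432) and the pink one at top (330,405) are look-alikes, and the loose pale block at top (292,322) has no blade. The chisel is at top (198,445). The form's pockets are at top (157,149) and (170,219). I'll confirm with a crop.

```bash
python3 - <<'E'
from plant import *
import cv2,numpy as np
a=cv2.imread("pics/top0.png")
c1=cv2.resize(a[165:245,340:490],None,fx=5,fy=5,interpolation=2)
c2=cv2.resize(a[120:230,120:270],None,fx=5,fy=5,interpolation=2)[:,:750]
cv2.imwrite("pics/c1.png",c1);cv2.imwrite("pics/c2.png",c2)
E
```

```text
(no output)
```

View pics/c1.png

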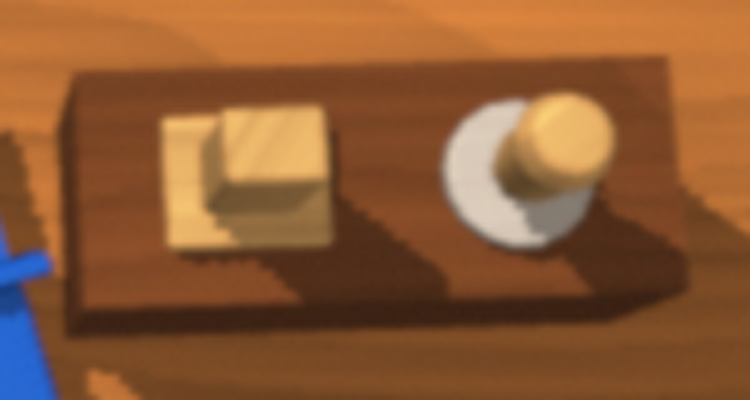

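View pics/c2.png

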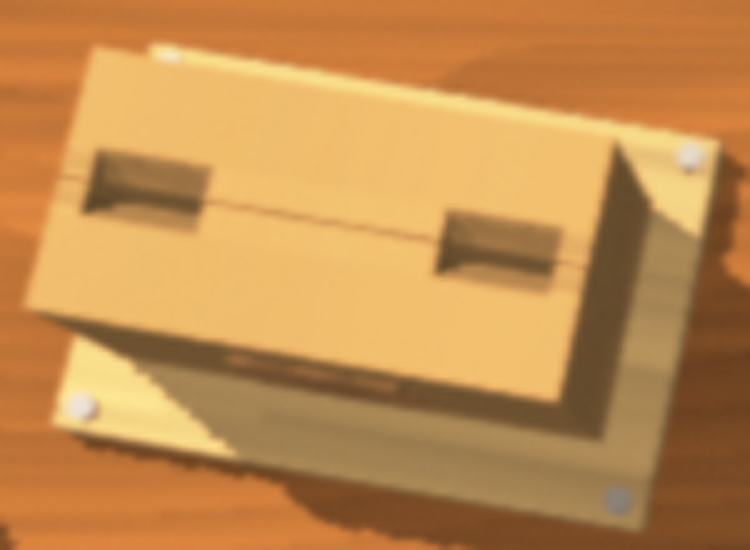

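The crop shows the square pale collar with a rectangular grip at c1 (275,145), which is the wedge. The chisel is the round one at c1 (520,170). The form's pockets and corners are clear in c2.

```bash
cat > h.py <<'E'
from plant import *
import cv2,numpy as np
from scipy.spatial.transform import Rotation as R
def ray(cam,uv,z):
    p=camera_params(cam);K=p["camera_matrix"];E=p["extrinsics"]
    d=E[:3,:3]@np.linalg.solve(K,[uv[0],uv[1],1]);o=E[:3,3]
    return (o+d*(z-o[2])/d[2])[:2]
def topc(L,off,z,f=5): return np.array([ray("top",((u+.5)/f-.5+off[0],(v+.5)/f-.5+off[1]),z) for u,v in L])
def tool():
    s=read_state();M=R.from_rotvec(s["tcp_rot"]).as_matrix()
    print("t",round(s["clock"],2),"tcp",np.round(s["tool_pos"],1),"ya",round(np.degrees(np.arctan2(M[1,1],M[0,1])),2),"z",np.round(M[:,2],3),"F",np.round(s["contact_force"],1),"w",round(s["width"],1),"g",round(s["grip_force"],1),"q",np.round(s["joint_positions"],2))
    return s["tool_pos"],M
def togo(x,y,z,ya):
    "shift in tool axes (m) and turn about tool z (rad) to TCP x,y,z with tool y at world angle ya deg (mod 180)"
    p,M=tool();d=M.T@(np.array([x,y,z])-p)/1000
    a=np.degrees(np.arctan2(M[1,1],M[0,1]));t=(ya-a+90)%180-90
    print("shift",np.round(d,4),"az",round(-np.radians(t),3))
E
python3 - <<'E'
from h import *
def ang(v): return round(np.degrees(np.arctan2(v[1],v[0])),1)
o=(340,165)
c=topc([(162,117),(168,248),(332,246)],o,98);g=topc([(225,110),(325,106),(328,182),(222,184)],o,158)
print("collar",c.round(1).tolist(),"ctr",(c[0]+c[2])/2,"ang y",ang(c[1+0]-c[2]),np.linalg.norm(c[1]-c[2]),np.linalg.norm(c[0]-c[1]))
print("grip ctr",g.mean(0),"ang",ang(g[0]-g[1]),ang(g[3]-g[2]))
s=topc([(78,72),(668,58),(685,288),(82,308)],o,90);print("stand",s.mean(0),ang(s[0]-s[1]),ang(s[3]-s[2]))
o=(120,120)
b=topc([(95,47),(615,142),(558,402),(25,305)],o,96);print("form ctr",b.mean(0),"y ang",ang(b[0]-b[1]),ang(b[3]-b[2]),"sizes",np.linalg.norm(b[0]-b[1]),np.linalg.norm(b[1]-b[2]))
for q in([(97,150),(213,167),(198,230),(83,212)],[(447,210),(562,229),(551,293),(435,273)]):
    r=topc(q,o,96);print("pocket",r.mean(0),ang(r[0]-r[1]),np.linalg.norm(r[0]-r[1]),np.linalg.norm(r[1]-r[2]))
tool()
E
```

```text
collar [[513.3, -103.3], [469.5, -104.8], [470.7, -158.5]] ctr [ 492.01324021 -130.91471581] ang y 91.3 53.7116861764235 43.79663952938122
grip ctr [ 492.01730299 -130.71732852] ang 92.9 91.7
stand [ 494.22153895 -176.10300141] 92.0 92.5
form ctr [551.31009339 209.97078697] y ang 79.9 80.2 sizes 180.24686613943604 90.41105091691882
pocket [561.99082298 269.20057163] 82.0 39.70974123993069 22.104637424868162
pocket [542.04172242 150.74374058] 81.0 39.21300679567176 22.130205751286894
t 0.5 tcp [ 227.  -528.3  205.4] ya -66.75 z [ 0.  0. -1.] F [-0.3  1.3 -0.1] w 94.3 g 0.0 q [-1.32  0.21  1.54  0.    1.39 -0.15]
```

```bash
python3 -c "
from h import *
togo(492,-131,200,2)"
```

```text
t 0.5 tcp [ 227.  -528.3  205.4] ya -66.75 z [ 0.  0. -1.] F [-0.3  1.3 -0.1] w 94.3 g 0.0 q [-1.32  0.21  1.54  0.    1.39 -0.15]
shift [ 0.4003 -0.2604  0.0055] az -1.2
```

drive_tool([
  {"x": 0.04,"y": -0.026},
  {"x": 0.04,"y": -0.026},
  {"x": 0.04,"y": -0.026},
  {"x": 0.04,"y": -0.026},
  {"x": 0.04,"y": -0.026},
])

```text
validation failed for argument at $.ta...
```

drive_tool([
  {"x": 0.04,"y": -0.026},
  {"x": 0.04,"y": -0.026},
  {"x": 0.04,"y": -0.026},
  {"x": 0.04,"y": -0.026},
  {"x": 0.04,"y": -0.026},
])

```text
validation failed for argument at $.ta...
```

drive_tool([
  {"az": -0.171},
  {"az": -0.171},
  {"az": -0.171},
  {"az": -0.171},
  {"az": -0.171},
])

```text
validation failed for argument at $.ta...
```

drive_tool([
  {"az": -0.171},
  {"az": -0.171},
  {},
  {},
])

```text
validation failed for argument at $.ta...
```

```bash
python3 -c "
from h import *
togo(492,-131,113,2)
cv2.imwrite('pics/w1.png',snapshot('wrist'))"
```

```text
t 0.5 tcp [ 227.  -528.3  205.4] ya -66.75 z [ 0.  0. -1.] F [-0.3  1.3 -0.1] w 94.3 g 0.0 q [-1.32  0.21  1.54  0.    1.39 -0.15]
shift [ 0.4003 -0.2604  0.0925] az -1.2
```

View pics/w1.png

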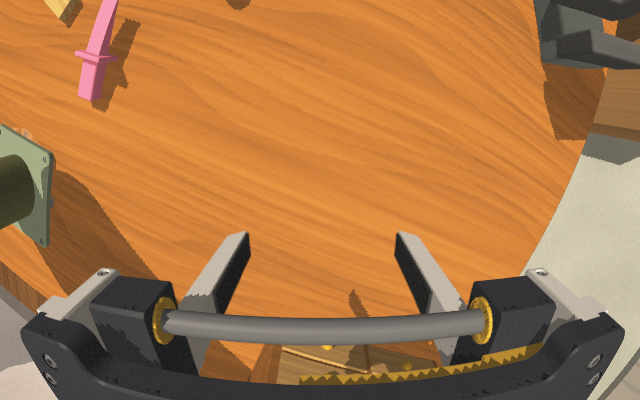

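The moves were refused, so the arm is still at the start. The wrist picture shows the open fingers at (235,250) and (405,250) over bare bench, and the pink look-alike at (95,60). I'll try rows with all the keys.

drive_tool([
  {"x": 0.04,"y": -0.026,"z": 0,"ax": 0,"ay": 0,"az": 0,"claw": 100},
  {"x": 0.04,"y": -0.026,"z": 0,"ax": 0,"ay": 0,"az": 0,"claw": 100},
])

```text
clock: 0.8
tool_pos: [280.3, -448.4, 205.4]
tcp_rot: [3.078, 0.631, 0.001]
contact_force: [1.0, 0.4, 1.4]
width: 94.2
grip_force: 0.0
```

drive_tool([
  {"x": 0.04,"y": -0.026,"z": 0,"ax": 0,"ay": 0,"az": 0,"claw": 100},
  {"x": 0.04,"y": -0.026,"z": 0,"ax": 0,"ay": 0,"az": 0,"claw": 100},
  {"x": 0.04,"y": -0.026,"z": 0,"ax": 0,"ay": 0,"az": 0,"claw": 100},
  {"x": 0.04,"y": -0.026,"z": 0,"ax": 0,"ay": 0,"az": 0,"claw": 100},
  {"x": 0.04,"y": -0.026,"z": 0,"ax": 0,"ay": 0,"az": 0,"claw": 100},
])

```text
clock: 1.42
tool_pos: [413.2, -249.3, 205.8]
tcp_rot: [3.077, 0.633, 0.001]
contact_force: [0.1, 0.2, -0.9]
width: 94.3
grip_force: 0.0
```

drive_tool([
  {"x": 0.04,"y": -0.026,"z": 0,"ax": 0,"ay": 0,"az": 0,"claw": 100},
  {"x": 0.04,"y": -0.026,"z": 0,"ax": 0,"ay": 0,"az": 0,"claw": 100},
  {"x": 0.04,"y": -0.026,"z": 0,"ax": 0,"ay": 0,"az": -0.15,"claw": 100},
  {"x": 0,"y": 0,"z": 0,"ax": 0,"ay": 0,"az": -0.175,"claw": 100},
  {"x": 0,"y": 0,"z": 0,"ax": 0,"ay": 0,"az": -0.175,"claw": 100},
])

```text
clock: 2.05
tool_pos: [492.2, -130.6, 205.5]
tcp_rot: [2.819, 1.386, 0.0]
contact_force: [0.3, -0.2, 0.1]
width: 94.0
grip_force: 0.0
```

drive_tool([
  {"x": 0,"y": 0,"z": 0,"ax": 0,"ay": 0,"az": -0.175,"claw": 100},
  {"x": 0,"y": 0,"z": 0,"ax": 0,"ay": 0,"az": -0.175,"claw": 100},
  {"x": 0,"y": 0,"z": 0,"ax": 0,"ay": 0,"az": -0.175,"claw": 100},
  {"x": 0,"y": 0,"z": 0,"ax": 0,"ay": 0,"az": -0.175,"claw": 100},
  {"x": 0,"y": 0,"z": 0,"ax": 0,"ay": 0,"az": 0,"claw": 100},
])

```text
clock: 2.68
tool_pos: [491.9, -131.5, 205.6]
tcp_rot: [2.184, 2.258, 0.0]
contact_force: [-0.5, 0.2, 0.2]
width: 94.0
grip_force: 0.0
```

```bash
python3 -c "
from h import *
togo(492,-131,113,2)
cv2.imwrite('pics/w2.png',snapshot('wrist'))"
```

```text
t 2.67 tcp [ 491.9 -131.5  205.6] ya 1.89 z [ 0. -0. -1.] F [-0.5  0.2  0.2] w 94.0 g 0.0 q [-0.43  0.07  1.7  -0.    1.38 -0.46]
shift [0.0005 0.0001 0.0926] az -0.002
```

View pics/w2.png

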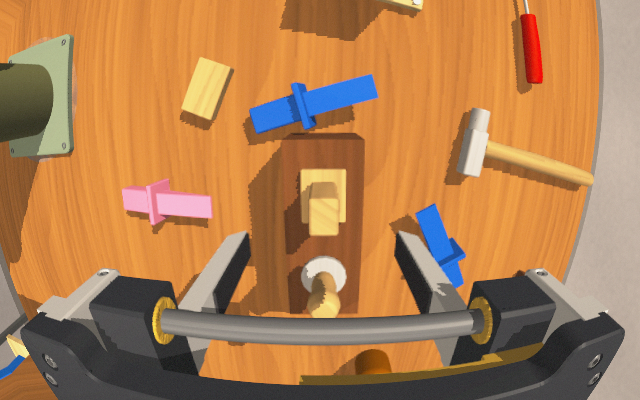

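The wrist view shows the pale wedge at (323,205), midway between the fingers at (248,240) and (397,240). The chisel, at (323,285), is clear of both. I'll descend and grip.

drive_tool([
  {"x": 0,"y": 0,"z": 0.04,"ax": 0,"ay": 0,"az": 0,"claw": 100},
  {"x": 0,"y": 0,"z": 0.03,"ax": 0,"ay": 0,"az": 0,"claw": 100},
  {"x": 0,"y": 0,"z": 0.02,"ax": 0,"ay": 0,"az": 0,"claw": 60},
  {"x": 0,"y": 0,"z": 0,"ax": 0,"ay": 0,"az": 0,"claw": 30},
  {"x": 0,"y": 0,"z": 0,"ax": 0,"ay": 0,"az": 0,"claw": 10},
], squeeze=50)

```text
clock: 3.35
tool_pos: [492.6, -131.9, 116.4]
tcp_rot: [2.182, 2.258, 0.001]
contact_force: [0.1, -0.1, 0.2]
width: 67.4
grip_force: 0.0
```

drive_tool([
  {"x": 0,"y": 0,"z": 0,"ax": 0,"ay": 0,"az": 0,"claw": 0},
  {"x": 0,"y": 0,"z": 0,"ax": 0,"ay": 0,"az": 0,"claw": 0},
  {"x": 0,"y": 0,"z": 0,"ax": 0,"ay": 0,"az": 0,"claw": 0},
  {"x": 0,"y": 0,"z": 0,"ax": 0,"ay": 0,"az": 0,"claw": 0},
])

```text
clock: 3.85
tool_pos: [492.0, -131.6, 115.6]
tcp_rot: [2.182, 2.26, 0.0]
contact_force: [0.1, 0.5, -0.3]
width: 27.2
grip_force: 0.0
```

```bash
python3 -c "
from h import *
tool()"
```

```text
t 3.85 tcp [ 492.  -131.6  115.6] ya 2.0 z [ 0. -0. -1.] F [ 0.1  0.5 -0.3] w 27.2 g 0.0 q [-0.43  0.16  1.79  0.    1.19 -0.47]
```

drive_tool([
  {"x": 0,"y": 0,"z": 0,"ax": 0,"ay": 0,"az": 0,"claw": 0},
  {"x": 0,"y": 0,"z": 0,"ax": 0,"ay": 0,"az": 0,"claw": 0},
  {"x": 0,"y": 0,"z": 0,"ax": 0,"ay": 0,"az": 0,"claw": 0},
])

```text
clock: 4.22
tool_pos: [492.1, -131.6, 115.6]
tcp_rot: [2.182, 2.26, 0.001]
contact_force: [1.5, -0.1, 0.3]
width: 23.9
grip_force: 50.0
```

```bash
python3 -c "
from h import *
tool()"
```

```text
t 4.22 tcp [ 492.1 -131.6  115.6] ya 2.0 z [ 0.001 -0.    -1.   ] F [ 1.5 -0.1  0.3] w 23.9 g 50.0 q [-0.43  0.16  1.79  0.    1.19 -0.47]
```

drive_tool([
  {"x": 0,"y": 0,"z": -0.015,"ax": 0,"ay": 0,"az": 0,"claw": 0},
  {"x": 0,"y": 0,"z": -0.03,"ax": 0,"ay": 0,"az": 0,"claw": 0},
  {"x": 0,"y": 0,"z": -0.03,"ax": 0,"ay": 0,"az": 0,"claw": 0},
  {"x": 0,"y": 0,"z": -0.03,"ax": 0,"ay": 0,"az": 0,"claw": 0},
  {"x": 0,"y": 0,"z": -0.01,"ax": 0,"ay": 0,"az": 0,"claw": 0},
])

```text
clock: 4.85
tool_pos: [492.8, -132.0, 233.1]
tcp_rot: [2.18, 2.257, 0.002]
contact_force: [-0.0, -0.2, -1.8]
width: 23.8
grip_force: 50.0
```

```bash
python3 -c "
from h import *
togo(541.5,150.9,230,-9.7)
cv2.imwrite('pics/w3.png',snapshot('scene'))"
```

```text
t 4.85 tcp [ 492.8 -132.   233.1] ya 2.01 z [ 0.004 -0.002 -1.   ] F [-0.  -0.2 -1.8] w 23.8 g 50.0 q [-0.43  0.04  1.67 -0.    1.43 -0.47]
shift [0.281  0.0586 0.0027] az 0.204
```

View pics/w3.png

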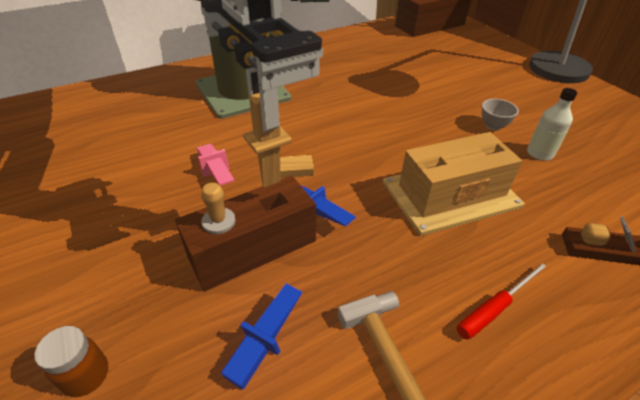

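The scene view shows the wedge held upright at (268,130), out of its slot at (280,200), with the chisel untouched at (215,215). Next I'll carry it to the nearer pocket.

drive_tool([
  {"x": 0.05,"y": 0.01,"z": 0,"ax": 0,"ay": 0,"az": 0,"claw": 0},
  {"x": 0.05,"y": 0.01,"z": 0,"ax": 0,"ay": 0,"az": 0,"claw": 0},
  {"x": 0.05,"y": 0.01,"z": 0,"ax": 0,"ay": 0,"az": 0,"claw": 0},
  {"x": 0.05,"y": 0.01,"z": 0,"ax": 0,"ay": 0,"az": 0,"claw": 0},
  {"x": 0.05,"y": 0.01,"z": 0,"ax": 0,"ay": 0,"az": 0,"claw": 0},
])

```text
clock: 5.52
tool_pos: [532.1, 121.6, 228.8]
tcp_rot: [-2.181, -2.259, 0.004]
contact_force: [0.7, -0.1, -1.2]
width: 23.9
grip_force: 50.0
```

drive_tool([
  {"x": 0.03,"y": 0.009,"z": 0,"ax": 0,"ay": 0,"az": 0,"claw": 0},
  {"x": 0,"y": 0,"z": 0,"ax": 0,"ay": 0,"az": 0.1,"claw": 0},
  {"x": 0,"y": 0,"z": 0,"ax": 0,"ay": 0,"az": 0.104,"claw": 0},
  {"x": 0,"y": 0,"z": 0,"ax": 0,"ay": 0,"az": 0,"claw": 0},
  {"x": 0,"y": 0,"z": 0,"ax": 0,"ay": 0,"az": 0,"claw": 0},
])

```text
clock: 6.15
tool_pos: [540.4, 150.2, 229.5]
tcp_rot: [-2.399, -2.027, 0.002]
contact_force: [-0.5, -0.3, -2.0]
width: 23.8
grip_force: 50.0
```

```bash
python3 -c "
from h import *
togo(541.5,150.9,230,-9.7)
a=snapshot('top');b=snapshot('scene')
cv2.imwrite('pics/w4.png',np.hstack([cv2.resize(a[100:260,100:290],None,fx=2,fy=2,interpolation=2),cv2.resize(b[60:220,370:560],None,fx=2,fy=2,interpolation=2)]))"
```

```text
t 6.15 tcp [540.4 150.2 229.5] ya -9.61 z [-0.002 -0.    -1.   ] F [-0.5 -0.3 -2. ] w 23.8 g 50.0 q [ 0.12  0.16  1.55 -0.    1.44  0.28]
shift [ 0.0009  0.0009 -0.0005] az 0.002
```

View pics/w4.png

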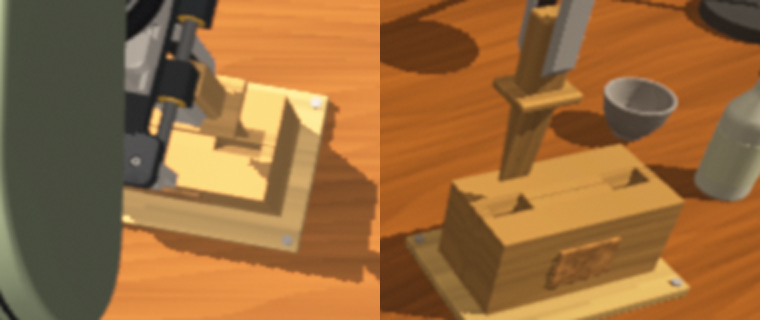

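The views show the wedge upright and aligned above the nearer pocket (right crop: tip (513,180), pocket (513,205)). I'll lower it.

drive_tool([
  {"x": 0.001,"y": 0.001,"z": 0.01,"ax": 0,"ay": 0,"az": 0,"claw": 0},
  {"x": 0,"y": 0,"z": 0.012,"ax": 0,"ay": 0,"az": 0,"claw": 0},
  {"x": 0,"y": 0,"z": 0.012,"ax": 0,"ay": 0,"az": 0,"claw": 0},
  {"x": 0,"y": 0,"z": 0.012,"ax": 0,"ay": 0,"az": 0,"claw": 0},
  {"x": 0,"y": 0,"z": 0,"ax": 0,"ay": 0,"az": 0,"claw": 0},
], squeeze=60)

```text
clock: 6.88
tool_pos: [541.4, 151.0, 182.9]
tcp_rot: [-2.4, -2.025, 0.003]
contact_force: [-0.0, -0.6, -1.8]
width: 23.6
grip_force: 60.0
```

drive_tool([
  {"x": 0,"y": 0,"z": 0.004,"ax": 0,"ay": 0,"az": 0,"claw": 0},
  {"x": 0,"y": 0,"z": 0.004,"ax": 0,"ay": 0,"az": 0,"claw": 0},
  {"x": 0,"y": 0,"z": 0.004,"ax": 0,"ay": 0,"az": 0,"claw": 0},
  {"x": 0,"y": 0,"z": 0.004,"ax": 0,"ay": 0,"az": 0,"claw": 0},
  {"x": 0,"y": 0,"z": 0,"ax": 0,"ay": 0,"az": 0,"claw": 0},
])

```text
clock: 7.5
tool_pos: [542.5, 151.3, 168.7]
tcp_rot: [2.401, 2.026, 0.001]
contact_force: [-0.5, 1.3, 1.2]
width: 23.7
grip_force: 60.0
```

drive_tool([
  {"x": 0,"y": 0,"z": 0.004,"ax": 0,"ay": 0,"az": 0,"claw": 0},
  {"x": 0,"y": 0,"z": 0.004,"ax": 0,"ay": 0,"az": 0,"claw": 0},
  {"x": 0,"y": 0,"z": 0.004,"ax": 0,"ay": 0,"az": 0,"claw": 0},
  {"x": 0,"y": 0,"z": 0.004,"ax": 0,"ay": 0,"az": 0,"claw": 0},
  {"x": 0,"y": 0,"z": 0.004,"ax": 0,"ay": 0,"az": 0,"claw": 0},
])

```text
clock: 8.12
tool_pos: [542.5, 151.1, 148.3]
tcp_rot: [2.401, 2.026, 0.001]
contact_force: [-0.4, -0.1, 4.2]
width: 23.3
grip_force: 60.0
```

```bash
python3 -c "
from h import *
tool()
a=snapshot('top');b=snapshot('scene')
cv2.imwrite('pics/w5.png',np.hstack([cv2.resize(a[120:240,120:270],None,fx=2.6,fy=2.6,interpolation=2),cv2.resize(b[110:230,380:530],None,fx=2.6,fy=2.6,interpolation=2)]))"
```

```text
t 8.12 tcp [542.5 151.1 148.3] ya -9.69 z [ 0.001 -0.    -1.   ] F [-0.4 -0.1  4.2] w 23.3 g 60.0 q [ 0.12  0.23  1.63 -0.    1.28  0.29]
```

View pics/w5.png

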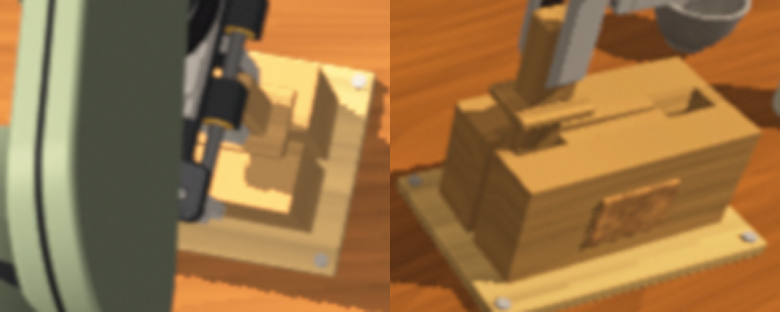

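The near end of the seam is visibly open in the right crop at (480,190), by about 6 mm going by depth. I'll lift out and move to the other pocket.

drive_tool([
  {"x": 0,"y": 0,"z": -0.01,"ax": 0,"ay": 0,"az": 0,"claw": 0},
  {"x": 0,"y": 0,"z": -0.02,"ax": 0,"ay": 0,"az": 0,"claw": 0},
  {"x": 0,"y": 0,"z": -0.025,"ax": 0,"ay": 0,"az": 0,"claw": 0},
  {"x": 0,"y": 0,"z": -0.025,"ax": 0,"ay": 0,"az": 0,"claw": 0},
  {"x": 0,"y": 0,"z": 0,"ax": 0,"ay": 0,"az": 0,"claw": 0},
])

```text
clock: 8.85
tool_pos: [542.8, 151.4, 230.2]
tcp_rot: [2.4, 2.025, 0.004]
contact_force: [0.6, 0.4, -3.1]
width: 24.1
grip_force: 60.0
```

drive_tool([
  {"x": 0.03,"y": 0,"z": 0,"ax": 0,"ay": 0,"az": 0,"claw": 0},
  {"x": 0.03,"y": 0,"z": 0,"ax": 0,"ay": 0,"az": 0,"claw": 0},
  {"x": 0.03,"y": 0,"z": 0,"ax": 0,"ay": 0,"az": 0,"claw": 0},
  {"x": 0.03,"y": 0,"z": 0,"ax": 0,"ay": 0,"az": 0,"claw": 0},
  {"x": 0,"y": 0,"z": 0,"ax": 0,"ay": 0,"az": 0,"claw": 0},
])

```text
clock: 9.48
tool_pos: [560.7, 270.8, 225.8]
tcp_rot: [-2.397, -2.028, 0.007]
contact_force: [0.4, -1.2, -2.3]
width: 23.9
grip_force: 60.0
```

```bash
python3 -c "
from h import *
togo(562,269,183,-9.7)
cv2.imwrite('pics/s6.png',snapshot('scene'))"
```

```text
t 9.47 tcp [560.7 270.8 225.8] ya -9.53 z [-0.005 -0.001 -1.   ] F [ 0.4 -1.2 -2.3] w 23.9 g 60.0 q [0.31 0.3  1.39 0.   1.46 0.48]
shift [-0.0015  0.0017  0.0428] az 0.003
```

drive_tool([
  {"x": -0.0015,"y": 0.0017,"z": 0.008,"ax": 0,"ay": 0,"az": 0,"claw": 0},
  {"x": 0,"y": 0,"z": 0.012,"ax": 0,"ay": 0,"az": 0,"claw": 0},
  {"x": 0,"y": 0,"z": 0.012,"ax": 0,"ay": 0,"az": 0,"claw": 0},
  {"x": 0,"y": 0,"z": 0.012,"ax": 0,"ay": 0,"az": 0,"claw": 0},
  {"x": 0,"y": 0,"z": 0,"ax": 0,"ay": 0,"az": 0,"claw": 0},
])

```text
clock: 10.15
tool_pos: [562.7, 267.2, 182.5]
tcp_rot: [-2.4, -2.025, 0.005]
contact_force: [-0.4, 0.2, -2.3]
width: 23.6
grip_force: 60.0
```

drive_tool([
  {"x": 0,"y": 0,"z": 0.005,"ax": 0,"ay": 0,"az": 0,"claw": 0},
  {"x": 0,"y": 0,"z": 0.005,"ax": 0,"ay": 0,"az": 0,"claw": 0},
  {"x": 0,"y": 0,"z": 0.005,"ax": 0,"ay": 0,"az": 0,"claw": 0},
  {"x": 0,"y": 0,"z": 0.005,"ax": 0,"ay": 0,"az": 0,"claw": 0},
  {"x": 0,"y": 0,"z": 0.005,"ax": 0,"ay": 0,"az": 0,"claw": 0},
])

```text
clock: 10.78
tool_pos: [563.7, 267.8, 159.2]
tcp_rot: [-2.401, -2.026, -0.0]
contact_force: [-3.6, 0.2, 1.5]
width: 23.6
grip_force: 60.0
```

drive_tool([
  {"x": 0,"y": 0,"z": 0.005,"ax": 0,"ay": 0,"az": 0,"claw": 0},
  {"x": 0,"y": 0,"z": 0.005,"ax": 0,"ay": 0,"az": 0,"claw": 0},
  {"x": 0,"y": 0,"z": 0.005,"ax": 0,"ay": 0,"az": 0,"claw": 0},
  {"x": 0,"y": 0,"z": 0.005,"ax": 0,"ay": 0,"az": 0,"claw": 0},
])

```text
clock: 11.28
tool_pos: [564.7, 267.8, 139.7]
tcp_rot: [2.4, 2.025, 0.003]
contact_force: [-2.4, 1.2, 3.4]
width: 23.6
grip_force: 60.0
```

drive_tool([
  {"x": 0,"y": 0,"z": 0.005,"ax": 0,"ay": 0,"az": 0,"claw": 0},
  {"x": 0,"y": 0,"z": 0.005,"ax": 0,"ay": 0,"az": 0,"claw": 0},
  {"x": 0,"y": 0,"z": 0.004,"ax": 0,"ay": 0,"az": 0,"claw": 0},
  {"x": 0,"y": 0,"z": 0.002,"ax": 0,"ay": 0,"az": 0,"claw": 0},
  {"x": 0,"y": 0,"z": 0,"ax": 0,"ay": 0,"az": 0,"claw": 0},
])

```text
clock: 11.9
tool_pos: [564.7, 267.7, 123.4]
tcp_rot: [2.4, 2.025, 0.002]
contact_force: [2.3, 1.1, 0.4]
width: 23.4
grip_force: 60.0
```

drive_tool([
  {"x": 0,"y": 0,"z": 0.001,"ax": 0,"ay": 0,"az": 0,"claw": 0},
  {"x": 0,"y": 0,"z": 0.001,"ax": 0,"ay": 0,"az": 0,"claw": 0},
])

```text
clock: 12.15
tool_pos: [564.5, 267.6, 121.7]
tcp_rot: [2.4, 2.025, 0.002]
contact_force: [2.8, -0.2, 1.8]
width: 23.7
grip_force: 60.0
```

```bash
python3 -c "
from h import *
tool()
a=snapshot('top');b=snapshot('scene')
cv2.imwrite('pics/w7.png',cv2.resize(b[90:240,370:550],None,fx=4,fy=4,interpolation=2))"
```

```text
t 12.15 tcp [564.5 267.6 121.7] ya -9.68 z [ 0.001 -0.    -1.   ] F [ 2.8 -0.2  1.8] w 23.7 g 60.0 q [ 0.3   0.38  1.49 -0.    1.26  0.47]
```

View pics/w7.png

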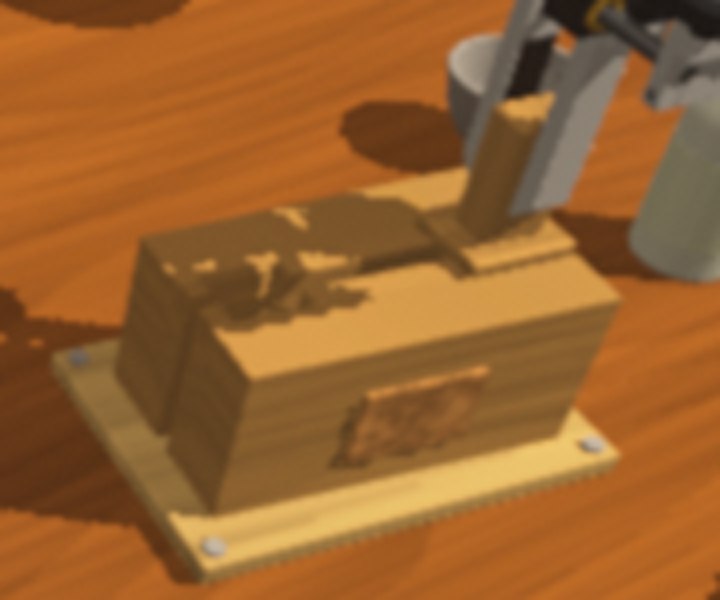

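The collar sits on the form at (500,240) and the seam is open, wider at the far end and still open at the near end (180,300). That was my last picture. Back to the first pocket for the full push.

drive_tool([
  {"x": 0,"y": 0,"z": -0.01,"ax": 0,"ay": 0,"az": 0,"claw": 0},
  {"x": 0,"y": 0,"z": -0.02,"ax": 0,"ay": 0,"az": 0,"claw": 0},
  {"x": 0,"y": 0,"z": -0.025,"ax": 0,"ay": 0,"az": 0,"claw": 0},
  {"x": 0,"y": 0,"z": -0.025,"ax": 0,"ay": 0,"az": 0,"claw": 0},
  {"x": 0,"y": 0,"z": -0.025,"ax": 0,"ay": 0,"az": 0,"claw": 0},
])

```text
clock: 12.88
tool_pos: [562.1, 267.9, 227.8]
tcp_rot: [-2.399, -2.025, 0.004]
contact_force: [0.5, 0.4, -2.3]
width: 24.1
grip_force: 60.0
```

drive_tool([
  {"x": -0.03,"y": 0,"z": 0,"ax": 0,"ay": 0,"az": 0,"claw": 0},
  {"x": -0.03,"y": 0,"z": 0,"ax": 0,"ay": 0,"az": 0,"claw": 0},
  {"x": -0.03,"y": 0,"z": 0,"ax": 0,"ay": 0,"az": 0,"claw": 0},
  {"x": -0.028,"y": 0,"z": 0,"ax": 0,"ay": 0,"az": 0,"claw": 0},
  {"x": 0,"y": 0,"z": 0,"ax": 0,"ay": 0,"az": 0,"claw": 0},
])

```text
clock: 13.5
tool_pos: [542.5, 150.3, 227.0]
tcp_rot: [-2.402, -2.022, 0.002]
contact_force: [-0.3, 0.7, -1.3]
width: 23.7
grip_force: 60.0
```

```bash
python3 -c "
from h import *
togo(543,151,183,-9.7)"
```

```text
t 13.5 tcp [542.5 150.3 227. ] ya -9.81 z [-0.002  0.    -1.   ] F [-0.3  0.7 -1.3] w 23.7 g 60.0 q [0.12 0.17 1.54 0.   1.43 0.29]
shift [0.0007 0.0005 0.044 ] az -0.002
```

drive_tool([
  {"x": 0.0005,"y": 0.0005,"z": 0.01,"ax": 0,"ay": 0,"az": 0,"claw": 0},
  {"x": 0,"y": 0,"z": 0.012,"ax": 0,"ay": 0,"az": 0,"claw": 0},
  {"x": 0,"y": 0,"z": 0.012,"ax": 0,"ay": 0,"az": 0,"claw": 0},
  {"x": 0,"y": 0,"z": 0.01,"ax": 0,"ay": 0,"az": 0,"claw": 0},
  {"x": 0,"y": 0,"z": 0.01,"ax": 0,"ay": 0,"az": 0,"claw": 0},
])

```text
clock: 14.12
tool_pos: [544.3, 152.0, 171.4]
tcp_rot: [-2.4, -2.026, 0.001]
contact_force: [0.1, -0.5, -1.1]
width: 23.6
grip_force: 60.0
```

drive_tool([
  {"x": 0,"y": 0,"z": 0.008,"ax": 0,"ay": 0,"az": 0,"claw": 0},
  {"x": 0,"y": 0,"z": 0.006,"ax": 0,"ay": 0,"az": 0,"claw": 0},
  {"x": 0,"y": 0,"z": 0.006,"ax": 0,"ay": 0,"az": 0,"claw": 0},
  {"x": 0,"y": 0,"z": 0.005,"ax": 0,"ay": 0,"az": 0,"claw": 0},
  {"x": 0,"y": 0,"z": 0.005,"ax": 0,"ay": 0,"az": 0,"claw": 0},
])

```text
clock: 14.75
tool_pos: [543.8, 152.0, 142.2]
tcp_rot: [-2.4, -2.025, 0.002]
contact_force: [-2.8, -0.4, 1.6]
width: 23.4
grip_force: 60.0
```

drive_tool([
  {"x": 0,"y": 0,"z": 0.005,"ax": 0,"ay": 0,"az": 0,"claw": 0},
  {"x": 0,"y": 0,"z": 0.005,"ax": 0,"ay": 0,"az": 0,"claw": 0},
  {"x": 0,"y": 0,"z": 0.005,"ax": 0,"ay": 0,"az": 0,"claw": 0},
  {"x": 0,"y": 0,"z": 0.002,"ax": 0,"ay": 0,"az": 0,"claw": 0},
  {"x": 0,"y": 0,"z": 0,"ax": 0,"ay": 0,"az": 0,"claw": 0},
])

```text
clock: 15.38
tool_pos: [544.2, 151.8, 124.9]
tcp_rot: [-2.401, -2.026, 0.001]
contact_force: [-2.6, 0.4, -2.0]
width: 24.0
grip_force: 60.0
```

drive_tool([
  {"x": 0,"y": 0,"z": 0.002,"ax": 0,"ay": 0,"az": 0,"claw": 0},
  {"x": 0,"y": 0,"z": 0.0015,"ax": 0,"ay": 0,"az": 0,"claw": 0},
])

```text
clock: 15.62
tool_pos: [544.7, 151.8, 122.1]
tcp_rot: [2.401, 2.026, 0.0]
contact_force: [-3.6, 0.1, 1.5]
width: 23.9
grip_force: 60.0
```

```bash
python3 -c "
from h import *
tool()"
```

```text
t 15.62 tcp [544.7 151.8 122.1] ya -9.68 z [ 0. -0. -1.] F [-3.6  0.1  1.5] w 23.9 g 60.0 q [ 0.12  0.27  1.65 -0.    1.23  0.29]
```

drive_tool([
  {"x": 0,"y": 0,"z": -0.01,"ax": 0,"ay": 0,"az": 0,"claw": 0},
  {"x": 0,"y": 0,"z": -0.02,"ax": 0,"ay": 0,"az": 0,"claw": 0},
  {"x": 0,"y": 0,"z": -0.025,"ax": 0,"ay": 0,"az": 0,"claw": 0},
  {"x": 0,"y": 0,"z": -0.025,"ax": 0,"ay": 0,"az": 0,"claw": 0},
  {"x": 0,"y": 0,"z": -0.03,"ax": 0,"ay": 0,"az": 0,"claw": 0},
])

```text
clock: 16.25
tool_pos: [545.8, 151.5, 233.6]
tcp_rot: [2.399, 2.024, 0.004]
contact_force: [0.0, 0.2, -2.1]
width: 23.8
grip_force: 60.0
```

drive_tool([
  {"x": -0.05,"y": 0,"z": 0,"ax": 0,"ay": 0,"az": -0.104,"claw": 0},
  {"x": -0.05,"y": 0,"z": 0,"ax": 0,"ay": 0,"az": -0.1,"claw": 0},
  {"x": -0.05,"y": 0,"z": 0,"ax": 0,"ay": 0,"az": 0,"claw": 0},
  {"x": -0.05,"y": 0,"z": 0,"ax": 0,"ay": 0,"az": 0,"claw": 0},
  {"x": -0.03,"y": 0,"z": 0,"ax": 0,"ay": 0,"az": 0,"claw": 0},
])

```text
clock: 16.88
tool_pos: [538.7, -80.6, 233.4]
tcp_rot: [2.181, 2.254, 0.002]
contact_force: [-0.1, -0.4, -1.8]
width: 23.6
grip_force: 60.0
```

```bash
python3 -c "
from h import *
togo(492,-131.5,225,2)"
```

```text
t 16.88 tcp [538.7 -80.6 233.4] ya 1.88 z [ 0.004 -0.003 -1.   ] F [-0.1 -0.4 -1.8] w 23.6 g 60.0 q [-0.31  0.12  1.59 -0.    1.43 -0.34]
shift [-0.0494 -0.0484  0.0083] az -0.002
```

drive_tool([
  {"x": -0.025,"y": -0.024,"z": 0,"ax": 0,"ay": 0,"az": 0,"claw": 0},
  {"x": -0.0245,"y": -0.0245,"z": 0,"ax": 0,"ay": 0,"az": 0,"claw": 0},
  {"x": 0,"y": 0,"z": 0,"ax": 0,"ay": 0,"az": 0,"claw": 0},
  {"x": 0,"y": 0,"z": 0,"ax": 0,"ay": 0,"az": 0,"claw": 0},
])

```text
clock: 17.38
tool_pos: [491.8, -128.8, 232.9]
tcp_rot: [2.181, 2.258, 0.002]
contact_force: [-0.1, 0.0, -0.8]
width: 23.5
grip_force: 60.0
```

```bash
python3 - <<'E'
from h import *
togo(492,-131.5,225,2)
a=snapshot('top');cv2.imwrite('pics/t8.png',a)
g=cv2.cvtColor(a,cv2.COLOR_BGR2GRAY)
c=np.array([551.5,210.]);y=np.array([np.cos(np.radians(80.3)),np.sin(np.radians(80.3))]);x=np.array([y[1],-y[0]])
p=camera_params("top");E=np.linalg.inv(p["extrinsics"])
def pix(w):
    q=p["camera_matrix"]@(E@np.array([*w,96,1]))[:3];return q[:2]/q[2]
for s in(-85,-30,-15,0,15,30,85):
    t=np.arange(-16,18,2.);uv=np.array([pix(c+s*y+k*x) for k in t],np.float32)
    print(s,cv2.remap(g,uv[:,0].reshape(1,-1),uv[:,1].reshape(1,-1),1)[0].tolist())
E
```

```text
t 17.38 tcp [ 491.8 -128.8  232.9] ya 1.98 z [ 0.003 -0.001 -1.   ] F [-0.1  0.  -0.8] w 23.5 g 60.0 q [-0.43  0.04  1.67  0.    1.43 -0.46]
shift [-0.0027  0.0001  0.0079] az -0.0
-85 [207, 206, 197, 192, 193, 194, 175, 117, 92, 90, 91, 94, 129, 187, 197, 192, 194]
-30 [207, 208, 208, 209, 209, 203, 165, 107, 90, 91, 92, 93, 115, 173, 205, 209, 209]
-15 [207, 208, 209, 209, 208, 202, 165, 109, 91, 92, 92, 91, 109, 166, 203, 209, 209]
0 [207, 208, 209, 209, 209, 200, 155, 103, 91, 92, 92, 92, 111, 166, 202, 209, 209]
15 [206, 208, 208, 208, 208, 199, 154, 94, 74, 77, 87, 90, 104, 159, 201, 208, 208]
30 [205, 206, 207, 207, 207, 199, 152, 100, 92, 91, 91, 91, 105, 158, 199, 207, 207]
85 [208, 204, 195, 195, 197, 193, 170, 150, 147, 150, 155, 154, 141, 158, 194, 198, 195]
```

The gap is about 12 mm all along the seam, so the halves are parallel. I'll put the wedge back.

drive_tool([
  {"x": -0.0027,"y": 0,"z": 0.01,"ax": 0,"ay": 0,"az": 0,"claw": 0},
  {"x": 0,"y": 0,"z": 0.02,"ax": 0,"ay": 0,"az": 0,"claw": 0},
  {"x": 0,"y": 0,"z": 0.02,"ax": 0,"ay": 0,"az": 0,"claw": 0},
  {"x": 0,"y": 0,"z": 0.02,"ax": 0,"ay": 0,"az": 0,"claw": 0},
  {"x": 0,"y": 0,"z": 0,"ax": 0,"ay": 0,"az": 0,"claw": 0},
])

```text
clock: 18.05
tool_pos: [489.3, -129.9, 159.4]
tcp_rot: [-2.178, -2.258, 0.003]
contact_force: [-0.6, 0.6, -2.0]
width: 23.9
grip_force: 60.0
```

drive_tool([
  {"x": 0,"y": 0,"z": 0.015,"ax": 0,"ay": 0,"az": 0,"claw": 0},
  {"x": 0,"y": 0,"z": 0.015,"ax": 0,"ay": 0,"az": 0,"claw": 0},
  {"x": 0,"y": 0,"z": 0.01,"ax": 0,"ay": 0,"az": 0,"claw": 0},
  {"x": 0,"y": 0,"z": 0.004,"ax": 0,"ay": 0,"az": 0,"claw": 0},
  {"x": 0,"y": 0,"z": 0,"ax": 0,"ay": 0,"az": 0,"claw": 0},
])

```text
clock: 18.68
tool_pos: [490.6, -131.1, 117.7]
tcp_rot: [-2.182, -2.26, 0.0]
contact_force: [0.3, -0.5, -1.2]
width: 23.6
grip_force: 60.0
```

```bash
python3 -c "
from h import *
togo(492,-131.5,116,2)"
```

```text
t 18.68 tcp [ 490.6 -131.1  117.7] ya 2.0 z [-0.  0. -1.] F [ 0.3 -0.5 -1.2] w 23.6 g 60.0 q [-0.43  0.16  1.79  0.    1.19 -0.47]
shift [-0.0004  0.0013  0.0017] az 0.0
```

drive_tool([
  {"x": 0,"y": 0.0013,"z": 0.0017,"ax": 0,"ay": 0,"az": 0,"claw": 0},
  {"x": 0,"y": 0,"z": 0,"ax": 0,"ay": 0,"az": 0,"claw": 0},
  {"x": 0,"y": 0,"z": 0,"ax": 0,"ay": 0,"az": 0,"claw": 40},
  {"x": 0,"y": 0,"z": 0,"ax": 0,"ay": 0,"az": 0,"claw": 80},
  {"x": 0,"y": 0,"z": 0,"ax": 0,"ay": 0,"az": 0,"claw": 100},
])

```text
clock: 19.3
tool_pos: [492.3, -131.2, 116.6]
tcp_rot: [2.182, 2.259, 0.0]
contact_force: [0.4, 0.0, 0.2]
width: 50.3
grip_force: 0.0
```

drive_tool([
  {"x": 0,"y": 0,"z": 0,"ax": 0,"ay": 0,"az": 0,"claw": 100},
  {"x": 0,"y": 0,"z": 0,"ax": 0,"ay": 0,"az": 0,"claw": 100},
  {"x": 0,"y": 0,"z": 0,"ax": 0,"ay": 0,"az": 0,"claw": 100},
])

```text
clock: 19.68
tool_pos: [492.0, -131.1, 116.2]
tcp_rot: [-2.182, -2.26, 0.0]
contact_force: [0.3, 0.3, 0.9]
width: 80.5
grip_force: 0.0
```

drive_tool([
  {"x": 0,"y": 0,"z": -0.03,"ax": 0,"ay": 0,"az": 0,"claw": 100},
  {"x": 0,"y": 0,"z": -0.04,"ax": 0,"ay": 0,"az": 0,"claw": 100},
  {"x": 0,"y": 0,"z": -0.04,"ax": 0,"ay": 0,"az": 0,"claw": 100},
  {"x": -0.05,"y": -0.03,"z": -0.02,"ax": 0,"ay": 0,"az": 0,"claw": 100},
  {"x": -0.05,"y": -0.03,"z": 0,"ax": 0,"ay": 0,"az": 0,"claw": 100},
])

```text
clock: 20.3
tool_pos: [436.5, -234.7, 249.1]
tcp_rot: [2.175, 2.259, 0.001]
contact_force: [0.2, -0.6, -0.4]
width: 94.3
grip_force: 0.0
```

drive_tool([
  {"x": -0.05,"y": -0.03,"z": 0,"ax": 0,"ay": 0,"az": 0,"claw": 100},
  {"x": -0.05,"y": -0.03,"z": 0,"ax": 0,"ay": 0,"az": 0,"claw": 100},
  {"x": -0.05,"y": -0.03,"z": 0,"ax": 0,"ay": 0,"az": 0,"claw": 100},
  {"x": 0,"y": 0,"z": 0,"ax": 0,"ay": 0,"az": 0,"claw": 100},
  {"x": 0,"y": 0,"z": 0,"ax": 0,"ay": 0,"az": 0,"claw": 100},
])

```text
clock: 20.92
tool_pos: [350.9, -385.7, 246.0]
tcp_rot: [-2.182, -2.259, -0.001]
contact_force: [0.2, -0.1, 0.2]
width: 93.8
grip_force: 0.0
```

```bash
python3 - <<'E'
from h import *
tool()
a=snapshot('top');o=cv2.imread('pics/top0.png')
d=cv2.absdiff(a,o).max(2)[165:235,340:480]
print("changed px stand",(d>40).sum(), "wedge region",(d[:, 25:70]>40).sum())
for t in("wedge","chisel"):
    print(t,[(np.round(q["location"]).tolist(),round(q["p"],2)) for q in spot_in("top",t)][:4])
E
```

```text
t 20.93 tcp [ 350.9 -385.7  246. ] ya 1.97 z [ 0.     0.001 -1.   ] F [ 0.2 -0.1  0.2] w 93.8 g 0.0 q [-1.    0.06  1.62  0.    1.46 -1.03]
changed px stand 0 wedge region 0
wedge [([333.0, 404.0], 0.94), ([218.0, 335.0], 0.9), ([200.0, 391.0], 0.71), ([121.0, 435.0], 0.69)]
chisel [([201.0, 446.0], 0.71)]
```

The stand looks the same as at the start, pixel for pixel, so I'm handing in.

```bash
python3 -c "
from plant import *
print(hand_in())"
```

```text
the job is handed in; nothing more can be done
None
```

I handed the job in at about 21 s, but it returned no verdict: the halves are parallel and about 12 mm apart by my image measurement, the wedge is back in its slot, and the chisel was not touched.

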